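# Clear the spot and lay the gun-stand base plate

### The job

First clear the taped spot on the bench: put the brass air cap in the bin that already holds a brass cap and the blue adapter in the bin that holds a blue adapter. Then lift the heavy red base plate out of its rack by its handle, rest its lower edge on the bench by the aluminium strip while the plate is still standing steeply, and pivot it gently down until it lies flat, handle on top, inside the tape with that edge up against the strip. Let go, and leave the other things on the bench where they are.

Things in the scene. Friction and masses are not known exactly. Their poses are not given: they have to be found in the camera images.
- plate_bar (a point): Middle of the plate's handle: a black plastic sleeve, 16 mm thick, 80 mm long along the plate's x, between two steel legs 100 mm apart; 45 mm above the plate's underside (z) and 30 mm beyond its -y edge, so 200 mm along y from the toe edge. The sleeve turns freely on its bar: held by it, the plate hangs 20 degrees off upright, toe edge swung towards its z side. Axes: the plate's.
- plate_toe (a point): Middle of the plate's toe edge (the edge opposite the handle), at the underside. Axes are the plate's. When the plate lies home, its x, y, z run along those of station_mark.
- plate: Red base plate, 150 mm (x) by 170 mm (y) by 8 mm (z), about 0.75 kg; z is the face with the handle. Origin at the centre of its underside: toe edge 85 mm along +y, handle bar 115 mm along -y. It starts standing in the rack, toe edge down, handle up (-y up, z level).
- rack: Fixed black steel rack, 190 mm (x) by 90 mm (y); origin at the centre of its foot. The plate stands in its slot: 13 mm wide, along x, floor 12 mm and wall tops 62 mm above the table. The plate is drawn straight up out of it; its handle bar starts about 212 mm above the table.
- station_mark (a point): The plate's place: a fixed aluminium stop strip (190 mm along x, 12 mm deep, 10 mm high) and yellow tape on the other sides. This point is on the table at the middle of the strip's face. The place runs from that face 170 mm along -y, 150 mm wide, centred on x = 0; the tape leaves 15 mm more each side and 10 mm at the end. The handle ends 30 mm past the plate's end.
- cap_center (a point): Brass spray-gun air cap, round, 32 mm diameter, 19 mm tall plus two 6 mm horns, standing upright in the plate's place, 60 g; point on its axis 12.5 mm above its underside.
- adapter_center (a point): Blue plastic cup adapter, round, standing upright in the plate's place: straight, 30 mm diameter, 32 mm tall, white band, 30 g; point on its axis 16 mm above its underside.
- cap_bin_in (a point): Centre of the inner floor of the bin for brass air caps: a fixed open grey bin, 130 mm (x) by 120 mm (y), 45 mm high, walls and floor 4 mm. One brass cap already stands in it, 35 mm along -x and up to 20 mm along y from this centre. The two bins may be either way round.
- adapter_bin_in (a point): The same for the bin for blue adapters; one blue adapter already stands in it, 35 mm along -x and up to 20 mm along y from this centre.
- tin: Bystander, to be left alone: steel paint tin, 72 mm across, 100 mm tall; origin at its foot.
- mixing_cup: Bystander, to be left alone: clear plastic cup, 90 mm across, 100 mm tall; origin at its foot.
- hardener: Bystander, to be left alone: white bottle with red cap, 170 mm tall; origin at its foot.
- gun_stand: Bystander, to be left alone: red spray-gun stand, 160 mm square foot, about 145 mm tall; origin at its foot.
- thinner: Bystander, to be left alone: white and red can, 80 mm across, 140 mm tall; origin at its foot.

How it is judged:
By the outcome, as a careful person would: the job done as asked, in the order asked, and still so for the second after the job is handed in, with the robot touching nothing.
It also fails if it takes over 72 s, if anything falls off the work surface, if the arm or the gripper's body presses on something with over 40 N, if the wrist force passes 120 N, or if a joint passes its speed limit or range.

### The arm

A 6-joint arm with a two-finger parallel gripper is mounted at the origin on the work surface. World frame = base frame: x ahead of the robot, y to its left, z up, the work surface at z = 0. Lengths are in m, angles in rad, forces in N, time in s.
With the tool pointing down it reaches from about 0.425 to 0.95 m from the base axis. Payload 3.5 kg.
Tool frame: the origin (TCP) lies midway between the tips of the shut fingers; the grasp point (between the pads) lies 19 mm behind it; z points along the fingers, y is the direction in which the jaws open and shut (so a half turn about z gives the same grasp; the last joint's range is limited). The gripper opens to 85 mm and grips with 20 to 120 N. Pads are 22 mm wide; open, the fingers measure 114 mm over their backs; the gripper's body (76 mm by 85 mm) begins 54 mm behind the grasp point. The pads swing forward as they close: fully open they stand 13 mm farther back than shut.
Start: joints at [-1.368, 0.286, 1.577, -0, 1.279, -0.15], TCP at [0.233, -0.633, 0.231] pointing down, gripper open.
Joint ranges: [-2.77, 2.77], [-0.9, 2.22], [0.21, 2.48], [-1.53, 4.67], [0.24, 2.81], [-2.84, 2.84]. Speed limits (rad/s): [2.79, 2.79, 3.14, 3.14, 3.14, 3.14].

### API

Orientations are given as a unit quaternion [x, y, z, w].
In Python, from plant import * gives the robot as it stands.
- The arm moves only by the shell command python3 -m jog 'ROWS' [FORCE]. ROWS is a JSON object of lists of equal length, an entry for each row: "travel": the shift along the world's x, y, z in mm, a list of three; "dr": the turn, a rotation vector about the world's x, y, z in degrees, a list of three; "jaw": the closure in counts, from 0 (fully open) to 255 (shut). In form: {"travel": [[x, y, z], ...], "dr": [[wx, wy, wz], ...], "jaw": [jaw, ...]}. A call has 1 to 5 rows; each row shifts and turns the commanded pose from where the row before left it; what a row does not reach is not made up. A row lasts 1/12 s, in which the tool goes at most 41.7 mm and 7.16 degrees, less where a joint would pass 70% of its speed; a pose out of reach is approached as far as the arm can. A call is refused whole if a number of a shift passes 41.7 or a number of a turn 7.16, either way. A call with a gripper value outside its range is refused whole. The fingers move at their own pace and stop on an object; FORCE is the grip in N (left out, the last holds). Time passes only in rows, so rows that do not move let the fingers close. It gives the time, the measured TCP pose, the force and the opening at its end, in the units of the state.
- get_state(): the state, without advancing time (a new reading comes with each control period).
- read_camera(name): name is "scene" or "top"; returns the picture (384x512x3 uint8, red, green, blue); there is no depth.
- camera_info(name): a dict with "K" (3x3 intrinsics, pixels), "R" (3x3) and "t" (3): a world point X has camera coordinates R X + t. Camera axes: x right, y down, z forward; pixel columns grow to the right and rows downward; lengths in m; the calibration is good to about 2 mm. A picture is of the moment at which its call begins. camera_info takes no time and is no camera call.
- sign_off(): hands the job in, once; it reports no verdict.
The state is a dict: "time": time; "qpos": joint angles; "dq": joint speeds; "joint_efforts": joint torques, N m; "eef_pos": TCP position; "tcp_rot": TCP orientation; "contact_force": force on the tool from outside, world axes, zero at the start; "wrist_torque": the same for the moment, N m; "opening": opening from 0.0 (shut) to 1.0 (fully open).
Only numpy, scipy, OpenCV 4.12 (cv2) and the standard library are available. Lean on these libraries where they do the work, as an engineer would, in place of code of your own. Each camera call takes 0.05 s, during which the arm holds its last target. There are 200 camera calls.

## Working session

There is one attempt and no reset: what is moved stays moved. The work goes in short steps, Python scripts to look and compute and a shell command to move; the robot and the scene stay as the last step left them, time stands still between calls to the robot, and variables do not carry over. Pictures are saved under pics/ and viewed, about 8 in all and at most 12, crops included, and the job is handed in when it is done.

```bash
mkdir -p pics; ls
cat > h.py <<'E'
from plant import *
import numpy as np, cv2
def snap(n,f):
    im=read_camera(n); cv2.imwrite(f,im[:,:,::-1]); return im
def ray(n,u,v,z):
    c=camera_info(n);K,R,t=map(np.array,(c["K"],c["R"],c["t"]))
    d=R.T@np.linalg.solve(K,[u,v,1]);o=-R.T@t
    return o+d*(z-o[2])/d[2]
def proj(n,X):
    c=camera_info(n);K,R,t=map(np.array,(c["K"],c["R"],c["t"]))
    p=K@(R@np.array(X)+t);return p[:2]/p[2]
E
python3 - <<'E'
from h import *
for n in("scene","top"):
    im=read_camera(n); cv2.imwrite(f"pics/{n}0.png",cv2.resize(im,(800,600),interpolation=cv2.INTER_CUBIC)[:,:,::-1])
    c=camera_info(n);R=np.array(c["R"]);print(n,np.array(c["K"]).round(1).tolist(),(-R.T@np.array(c["t"])).round(3),R.round(3).tolist())
print(get_state())
E
```

```text
pics
scene [[442.0, 0.0, 261.9], [0.0, 442.0, 193.6], [0.0, 0.0, 1.0]] [ 1.483 -0.488  1.031] [[0.577, 0.817, -0.008], [0.524, -0.378, -0.763], [-0.627, 0.436, -0.646]]
top [[488.0, 0.0, 259.9], [0.0, 488.0, 189.3], [0.0, 0.0, 1.0]] [0.555 0.134 1.552] [[-0.006, -1.0, 0.002], [-0.999, 0.006, -0.032], [0.032, -0.002, -0.999]]
{'time': 0.1, 'qpos': array([-1.36800175e+00,  2.87120908e-01,  1.57803216e+00,  2.60906201e-05,
        1.27861875e+00, -1.50004044e-01]), 'dq': array([-0.00037084, -0.00171015, -0.00281213, -0.00042529, -0.00060105,
        0.00187972]), 'joint_efforts': array([ 6.60789683e-04, -4.07298231e+01, -2.93698686e+01, -1.61101379e-04,
        3.41009872e-03,  1.30828698e-05]), 'eef_pos': array([ 0.233139  , -0.63282265,  0.23005544]), 'tcp_rot': array([ 9.84482021e-01,  1.75482090e-01, -1.62723909e-05, -1.08952845e-03]), 'contact_force': array([-0.33134416,  0.1520892 , -0.18871319]), 'wrist_torque': array([-0.06811121, -0.02687964, -0.03138017]), 'opening': 1.0011253016770136}
```

View pics/top0.png

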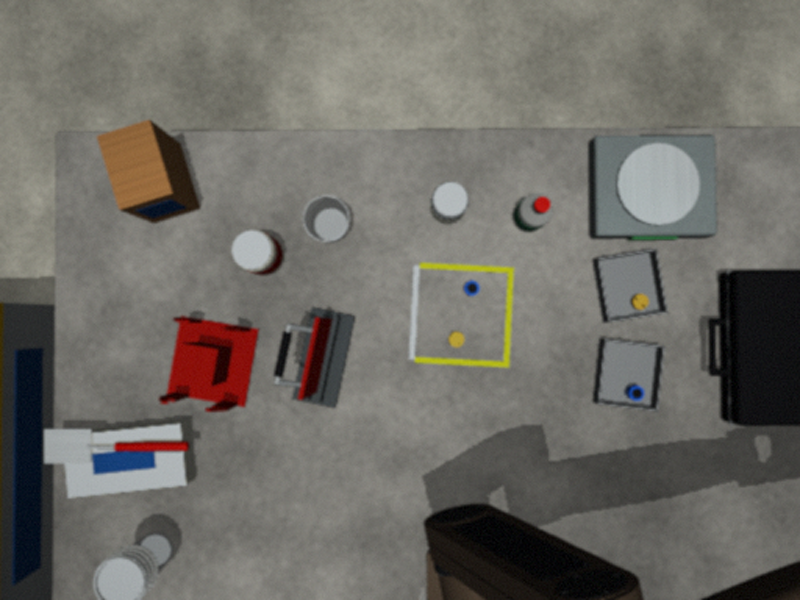

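View pics/scene0.png

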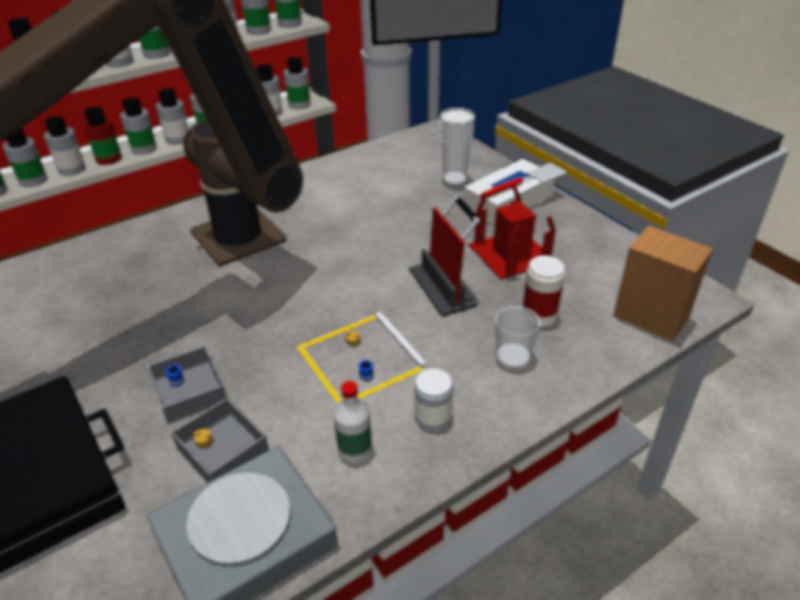

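The top view (800x600) shows the strip at about (413,313), the cap at (456,340) and the adapter at (471,288). The brass bin is at about (629,285), the blue bin at (628,373), and the rack and plate at (320,357). The plate's handle faces left (+y). Next I'll enlarge that area.

Run:
```python
from h import *
im=cv2.imread("pics/top0.png"); 
im=snap("top","pics/raw.png")[:,:,::-1]
c=cv2.resize(im[150:280,170:430],None,fx=3,fy=3,interpolation=cv2.INTER_CUBIC)
c=cv2.convertScaleAbs(c,alpha=1.5)
for k in range(0,780,30):
    cv2.line(c,(k,0),(k,4 if k%150 else 12),(255,255,255),1); 
    cv2.line(c,(0,k),(4 if k%150 else 12,k),(255,255,255),1)
cv2.imwrite("pics/crop1.png",c)
```

```text
(no output)
```

View pics/crop1.png

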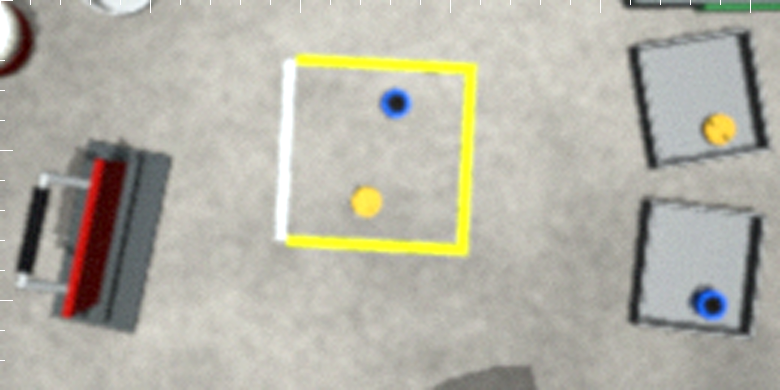

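Run:
```python
from h import *
P=lambda u,v,z:ray("top",170+u/3,150+v/3,z)
f=lambda n,X:print(n,(X[:2]*1000).round(0))
a,b=P(296,60,.01),P(287,241,.01);f("strip ends",a);f("",b);print("len",np.linalg.norm(a-b),"yaw x",np.degrees(np.arctan2((a-b)[1],(a-b)[0])));f("station",(a+b)/2)
for q in [(475,65),(467,254),(296,59),(288,241)]: f("tape",P(*q,0))
f("adapter",P(396,103,.032));f("cap",P(367,201,.02))
a,b=P(42,188,.212),P(23,273,.212);f("bar",(a+b)/2);print(np.linalg.norm(a-b),np.degrees(np.arctan2((a-b)[1],(a-b)[0])))
a,b=P(44,180,.212),P(21,282,.212);f("bar2",(a+b)/2);print(np.linalg.norm(a-b),np.degrees(np.arctan2((a-b)[1],(a-b)[0])))
for n,q,it,h in(("capbin",[(631,46),(746,32),(767,147),(652,167)],(720,129),.025),("adbin",[(646,200),(760,216),(748,332),(632,323)],(710,304),.034)):
    c=np.array([P(*k,.045) for k in q]);f(n,c.mean(0));x=(c[0]+c[1]-c[2]-c[3])/2;print("yaw",np.degrees(np.arctan2(x[1],x[0])),np.linalg.norm(x));f("item",P(*it,h))
s=get_state();from scipy.spatial.transform import Rotation as R
print(R.from_quat(s["tcp_rot"]).as_matrix().round(3))
```

```text
strip ends [666. 103.]
 [475. 114.]
len 0.1907939397465448 yaw x -3.2243457725908957
station [570. 108.]
tape [660. -87.]
tape [460. -77.]
tape [667. 103.]
tape [475. 113.]
adapter [619.  -0.]
cap [517.  30.]
bar [497. 349.]
0.07929883629780769 -12.686433970933608
bar2 [496. 349.]
0.09519576004567652 -12.793929242870416
capbin [ 621. -311.]
yaw 9.213577122574677 0.12345328402519432
item [ 590. -339.]
adbin [ 447. -306.]
yaw -7.106571644848566 0.12322745615754017
item [ 409. -323.]
[[ 0.938  0.346 -0.   ]
 [ 0.346 -0.938  0.002]
 [ 0.    -0.002 -1.   ]]
```

```bash
python3 -m jog '{"travel":[[15,35,0],[15,35,0],[15,35,0],[15,35,0],[15,35,0]],"dr":[[0,0,-5.5],[0,0,-5.5],[0,0,0],[0,0,0],[0,0,0]],"jaw":[0,0,0,0,0]}' 40
python3 -m jog '{"travel":[[15,35,0],[15,35,0],[15,35,0],[15,35,0],[15,35,0]],"dr":[[0,0,0],[0,0,0],[0,0,0],[0,0,0],[0,0,0]],"jaw":[0,0,0,0,0]}'
python3 -m jog '{"travel":[[15,35,0],[15,35,0],[15,35,0],[15,35,0],[15,35,0]],"dr":[[0,0,0],[0,0,0],[0,0,0],[0,0,0],[0,0,0]],"jaw":[0,0,0,0,0]}'
python3 -m jog '{"travel":[[15,35,0],[15,35,0],[15,35,-15],[14,33,-15],[0,0,-30]],"dr":[[0,0,0],[0,0,0],[0,0,0],[0,0,0],[0,0,0]],"jaw":[0,0,0,0,0]}'
python3 -m jog '{"travel":[[0,0,-35],[0,0,-30],[0,0,0],[0,0,0]],"dr":[[0,0,0],[0,0,0],[0,0,0],[0,0,0]],"jaw":[0,0,0,0]}'
```

```text
time: 0.57
eef_pos: [0.3085, -0.4565, 0.2308]
tcp_rot: [0.997, 0.08, -0.0, -0.0]
contact_force: [0.3, -0.6, 1.0]
opening: 0.999
time: 0.98
eef_pos: [0.3834, -0.2815, 0.2311]
tcp_rot: [0.997, 0.08, -0.0, -0.0]
contact_force: [0.4, 0.2, -0.0]
opening: 1.002
time: 1.4
eef_pos: [0.4584, -0.1065, 0.2312]
tcp_rot: [0.997, 0.08, 0.0, 0.0]
contact_force: [0.2, 0.0, -0.6]
opening: 1.001
time: 1.82
eef_pos: [0.5209, 0.0343, 0.1742]
tcp_rot: [0.997, 0.083, 0.004, -0.0]
contact_force: [0.7, -0.2, 0.0]
opening: 1.005
time: 2.15
eef_pos: [0.5157, 0.0299, 0.1047]
tcp_rot: [0.997, 0.08, -0.002, -0.001]
contact_force: [1.3, 0.3, 0.4]
opening: 0.997
```

```bash
python3 -m jog '{"travel":[[1,0,-35],[0,0,-30],[0,0,-20],[0,0,-14],[0,0,0]],"dr":[[0,0,0],[0,0,0],[0,0,0],[0,0,0],[0,0,0]],"jaw":[0,0,0,0,0]}' 40
python3 -m jog '{"travel":[[0,0,0],[0,0,0],[0,0,0],[0,0,0],[0,0,0]],"dr":[[0,0,0],[0,0,0],[0,0,0],[0,0,0],[0,0,0]],"jaw":[255,255,255,255,255]}' 40
python3 -m jog '{"travel":[[0,0,0],[0,0,0],[0,0,0],[0,0,0],[0,0,0]],"dr":[[0,0,0],[0,0,0],[0,0,0],[0,0,0],[0,0,0]],"jaw":[255,255,255,255,255]}' 40
python3 -m jog '{"travel":[[0,0,20],[0,0,40],[0,0,40],[0,0,0]],"dr":[[0,0,0],[0,0,0],[0,0,0],[0,0,0]],"jaw":[255,255,255,255]}' 40
python3 -c "
from h import *
im=snap('scene','pics/s1.png');c=cv2.resize(im[150:290,90:320],None,fx=3,fy=3)[:,:,::-1];cv2.imwrite('pics/s1c.png',c)"
```

```text
time: 2.57
eef_pos: [0.518, 0.0293, 0.0069]
tcp_rot: [0.997, 0.08, -0.001, -0.0]
contact_force: [0.2, 0.4, 0.5]
opening: 0.995
time: 2.98
eef_pos: [0.5196, 0.0295, 0.0092]
tcp_rot: [0.997, 0.08, 0.001, 0.0]
contact_force: [-1.5, -0.5, 3.9]
opening: 0.35
time: 3.4
eef_pos: [0.5196, 0.0295, 0.0092]
tcp_rot: [0.997, 0.08, 0.001, 0.0]
contact_force: [-1.0, 0.0, 6.0]
opening: 0.352
time: 3.73
eef_pos: [0.524, 0.029, 0.1163]
tcp_rot: [0.997, 0.08, 0.008, 0.002]
contact_force: [2.6, 0.2, -0.1]
opening: 0.352
```

View pics/s1c.png

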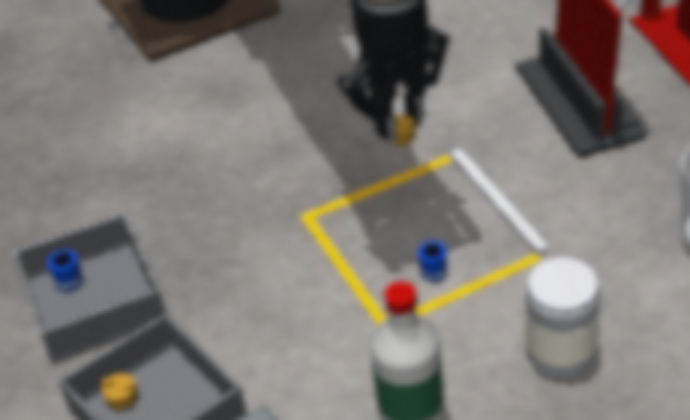

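Cap held: it is in the fingers at about (403,130) in the crop. The adapter is still standing at (432,258). Taking the cap to its bin now.

```bash
python3 -m jog '{"travel":[[7,-17,0],[12,-34,0],[13,-34,0],[12,-34,0],[13,-34,0]],"dr":[[0,0,0],[0,0,0],[0,0,0],[0,0,0],[0,0,0]],"jaw":[255,255,255,255,255]}' 40
python3 -m jog '{"travel":[[12,-34,0],[13,-34,0],[12,-34,0],[13,-34,0],[12,-34,0]],"dr":[[0,0,0],[0,0,0],[0,0,0],[0,0,0],[0,0,0]],"jaw":[255,255,255,255,255]}' 40
python3 -m jog '{"travel":[[6,-14,0],[0,0,0],[0,0,0],[0,0,0]],"dr":[[0,0,0],[0,0,0],[0,0,0],[0,0,0]],"jaw":[255,255,255,255]}' 40
python3 -m jog '{"travel":[[0,0,-25],[0,0,-25],[0,0,-20],[0,0,-10],[0,0,0]],"dr":[[0,0,0],[0,0,0],[0,0,0],[0,0,0],[0,0,0]],"jaw":[255,255,255,255,255]}' 40
```

```text
time: 4.2
eef_pos: [0.5746, -0.1244, 0.1059]
tcp_rot: [0.997, 0.081, -0.001, -0.001]
contact_force: [-0.2, 0.1, -0.9]
opening: 0.345
time: 4.62
eef_pos: [0.6368, -0.2946, 0.1053]
tcp_rot: [0.997, 0.08, -0.001, -0.001]
contact_force: [0.2, -0.2, 0.0]
opening: 0.352
time: 4.95
eef_pos: [0.6423, -0.306, 0.1057]
tcp_rot: [0.997, 0.08, -0.001, -0.001]
contact_force: [-0.1, 0.4, 0.1]
opening: 0.348
time: 5.37
eef_pos: [0.6408, -0.3044, 0.0234]
tcp_rot: [0.997, 0.081, -0.003, -0.002]
contact_force: [-0.1, 0.5, -0.9]
opening: 0.346
```

```bash
python3 -m jog '{"travel":[[0,0,-5],[0,0,-5],[0,0,0],[0,0,0],[0,0,0]],"dr":[[0,0,0],[0,0,0],[0,0,0],[0,0,0],[0,0,0]],"jaw":[255,255,255,255,255]}' 40
python3 -m jog '{"travel":[[0,0,0],[0,0,0],[0,0,0],[0,0,0],[0,0,0]],"dr":[[0,0,0],[0,0,0],[0,0,0],[0,0,0],[0,0,0]],"jaw":[100,100,100,100,100]}' 40
python3 -m jog '{"travel":[[0,0,20],[0,0,40],[0,0,40],[0,0,0],[0,0,0]],"dr":[[0,0,0],[0,0,0],[0,0,0],[0,0,0],[0,0,0]],"jaw":[100,100,100,100,0]}' 40
```

```text
time: 5.78
eef_pos: [0.6438, -0.3078, 0.0184]
tcp_rot: [0.997, 0.08, 0.001, 0.001]
contact_force: [-0.0, -0.1, 0.1]
opening: 0.349
time: 6.2
eef_pos: [0.6433, -0.3075, 0.0175]
tcp_rot: [0.997, 0.08, 0.0, 0.0]
contact_force: [0.4, 0.8, -0.1]
opening: 0.608
time: 6.62
eef_pos: [0.6456, -0.3089, 0.1226]
tcp_rot: [0.997, 0.08, 0.004, 0.003]
contact_force: [-0.7, 0.2, -0.1]
opening: 0.732
```

```bash
python3 -m jog '{"travel":[[-3,34,0],[-3,34,0],[-3,34,0],[-3,34,0],[-3,34,0]],"dr":[[0,0,-4],[0,0,-4],[0,0,-4],[0,0,-4],[0,0,0]],"jaw":[0,0,0,0,0]}' 40
python3 -m jog '{"travel":[[-3,34,0],[-3,34,0],[-2,34,0],[-1,35,0],[0,0,0]],"dr":[[0,0,0],[0,0,0],[0,0,0],[0,0,0],[0,0,0]],"jaw":[0,0,0,0,0]}' 40
python3 -m jog '{"travel":[[0,0,-35],[0,0,-30],[0,0,-25],[0,0,-15],[0,0,0]],"dr":[[0,0,0],[0,0,0],[0,0,0],[0,0,0],[0,0,0]],"jaw":[0,0,0,0,0]}' 40
python3 -m jog '{"travel":[[0,0,0],[0,0,0],[0,0,0],[0,0,0],[0,0,0]],"dr":[[0,0,0],[0,0,0],[0,0,0],[0,0,0],[0,0,0]],"jaw":[255,255,255,255,255]}' 30
python3 -m jog '{"travel":[[0,0,0],[0,0,0],[0,0,0],[0,0,0],[0,0,0]],"dr":[[0,0,0],[0,0,0],[0,0,0],[0,0,0],[0,0,0]],"jaw":[255,255,255,255,255]}' 30
```

```text
time: 7.03
eef_pos: [0.6268, -0.1356, 0.1154]
tcp_rot: [0.998, -0.061, -0.001, -0.001]
contact_force: [0.0, -0.5, 0.5]
opening: 0.998
time: 7.45
eef_pos: [0.6172, 0.0053, 0.1154]
tcp_rot: [0.998, -0.057, -0.002, -0.001]
contact_force: [-0.6, -0.7, 0.3]
opening: 0.999
time: 7.87
eef_pos: [0.6146, -0.0002, 0.0063]
tcp_rot: [0.998, -0.059, -0.006, -0.001]
contact_force: [-0.5, -0.3, 0.5]
opening: 1.001
time: 8.28
eef_pos: [0.6205, -0.0007, 0.0141]
tcp_rot: [0.998, -0.059, 0.002, 0.0]
contact_force: [-0.4, -0.2, 0.6]
opening: 0.337
time: 8.7
eef_pos: [0.6205, -0.0006, 0.014]
tcp_rot: [0.998, -0.059, 0.001, 0.0]
contact_force: [0.4, -0.8, 6.5]
opening: 0.337
```

```bash
python3 -m jog '{"travel":[[0,0,20],[0,0,40],[0,0,40],[-8,-16,0],[-14,-31,0]],"dr":[[0,0,0],[0,0,0],[0,0,0],[0,0,0],[0,0,0]],"jaw":[255,255,255,255,255]}' 30
python3 -m jog '{"travel":[[-14,-31,0],[-15,-31,0],[-15,-31,0],[-15,-31,0],[-15,-31,0]],"dr":[[0,0,0],[0,0,0],[0,0,0],[0,0,0],[0,0,0]],"jaw":[255,255,255,255,255]}' 30
python3 -m jog '{"travel":[[-15,-31,0],[-15,-31,0],[-14,-31,0],[-7,-14,0],[0,0,0]],"dr":[[0,0,0],[0,0,0],[0,0,0],[0,0,0],[0,0,0]],"jaw":[255,255,255,255,255]}' 30
python3 -m jog '{"travel":[[0,0,-25],[0,0,-25],[0,0,-25],[0,0,-15],[0,0,0]],"dr":[[0,0,0],[0,0,0],[0,0,0],[0,0,0],[0,0,0]],"jaw":[255,255,255,255,255]}' 30
python3 -m jog '{"travel":[[0,0,-3],[0,0,0],[0,0,0],[0,0,0]],"dr":[[0,0,0],[0,0,0],[0,0,0],[0,0,0]],"jaw":[255,255,255,255]}' 30
```

```text
time: 9.12
eef_pos: [0.6002, -0.0461, 0.1165]
tcp_rot: [0.998, -0.057, 0.004, 0.0]
contact_force: [-0.4, -1.7, -1.4]
opening: 0.341
time: 9.53
eef_pos: [0.522, -0.2034, 0.112]
tcp_rot: [0.998, -0.059, -0.0, -0.0]
contact_force: [-0.4, -0.1, -0.3]
opening: 0.336
time: 9.95
eef_pos: [0.4707, -0.3122, 0.1122]
tcp_rot: [0.998, -0.061, -0.0, 0.0]
contact_force: [-0.4, -0.3, -1.1]
opening: 0.339
time: 10.37
eef_pos: [0.4707, -0.3065, 0.0187]
tcp_rot: [0.998, -0.059, -0.002, -0.002]
contact_force: [-0.5, 1.5, -1.5]
opening: 0.336
time: 10.7
eef_pos: [0.473, -0.3098, 0.0205]
tcp_rot: [0.998, -0.059, 0.001, 0.001]
contact_force: [-0.3, 0.1, -0.4]
opening: 0.34
```

```bash
python3 -m jog '{"travel":[[0,0,-1],[0,0,0],[0,0,0],[0,0,0],[0,0,0]],"dr":[[0,0,0],[0,0,0],[0,0,0],[0,0,0],[0,0,0]],"jaw":[100,100,100,100,100]}' 30
python3 -m jog '{"travel":[[0,0,20],[0,0,40],[0,0,40],[0,0,40],[0,0,40]],"dr":[[0,0,0],[0,0,0],[0,0,0],[0,0,-3],[0,0,-3]],"jaw":[100,100,100,0,0]}'
python3 -m jog '{"travel":[[0,30,30],[0,35,20],[0,38,0],[0,38,0],[0,38,0]],"dr":[[0,0,0],[0,0,0],[0,0,0],[0,0,0],[0,0,0]],"jaw":[0,0,0,0,0]}'
python3 -m jog '{"travel":[[0,38,0],[0,38,0],[0,38,0],[0,38,0],[0,38,0]],"dr":[[0,0,0],[0,0,0],[0,0,0],[0,0,0],[0,0,0]],"jaw":[0,0,0,0,0]}'
python3 -m jog '{"travel":[[5,38,0],[5,38,0],[5,38,0],[0,38,0],[0,0,0]],"dr":[[0,0,0],[0,0,0],[0,0,0],[0,0,0],[0,0,0]],"jaw":[0,0,0,0,0]}'
python3 - <<'E'
from h import *
a=snap('top','pics/t2.png');b=snap('scene','pics/s2.png')
A=cv2.resize(a[130:280,160:430],(780,433));cv2.imwrite('pics/t2c.png',A[:,:,::-1])
E
```

```text
time: 11.12
eef_pos: [0.4723, -0.3095, 0.0184]
tcp_rot: [0.998, -0.059, 0.0, 0.0]
contact_force: [-0.1, -0.1, -0.1]
opening: 0.605
time: 11.53
eef_pos: [0.4719, -0.3091, 0.2001]
tcp_rot: [0.994, -0.113, -0.0, -0.0]
contact_force: [0.2, 0.3, 0.7]
opening: 0.865
time: 11.95
eef_pos: [0.4721, -0.1296, 0.2486]
tcp_rot: [0.994, -0.112, 0.001, 0.0]
contact_force: [0.3, 0.3, -0.2]
opening: 1.001
time: 12.37
eef_pos: [0.4718, 0.0609, 0.248]
tcp_rot: [0.994, -0.111, 0.0, -0.0]
contact_force: [0.6, 0.9, -0.5]
opening: 1.004
time: 12.78
eef_pos: [0.4865, 0.2164, 0.2478]
tcp_rot: [0.994, -0.108, -0.0, -0.001]
contact_force: [-1.1, -0.5, -0.1]
opening: 0.997
```

View pics/t2c.png

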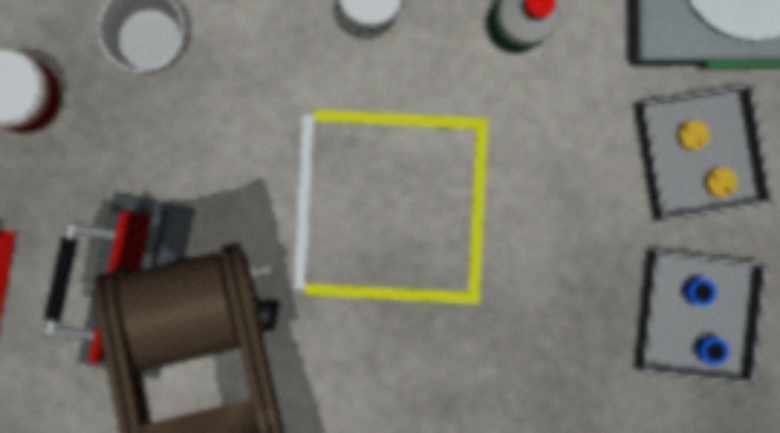

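The crop shows both caps at (694,135) and (722,182) in one bin, both adapters at (700,291) and (712,350) in the other, and the taped place clear. I'll cross-check the bar position with the scene camera.

Run:
```python
from h import *
im=cv2.imread('pics/s2.png')
im0=cv2.resize(cv2.imread('pics/scene0.png'),(512,384))
c=cv2.resize(im0[110:210,250:370],None,fx=6,fy=6,interpolation=cv2.INTER_CUBIC)
cv2.imwrite('pics/s2c.png',c)
for p in [(.497,.349,.212),(.536,.340,.212),(.458,.358,.212)]: print(((proj('scene',p)-[250,110])*6).round(0))
s=get_state();print(s['eef_pos'])
```

```text
[286. 136.]
[317. 172.]
[256. 102.]
[0.48679554 0.21223336 0.24750651]
```

View pics/s2c.png

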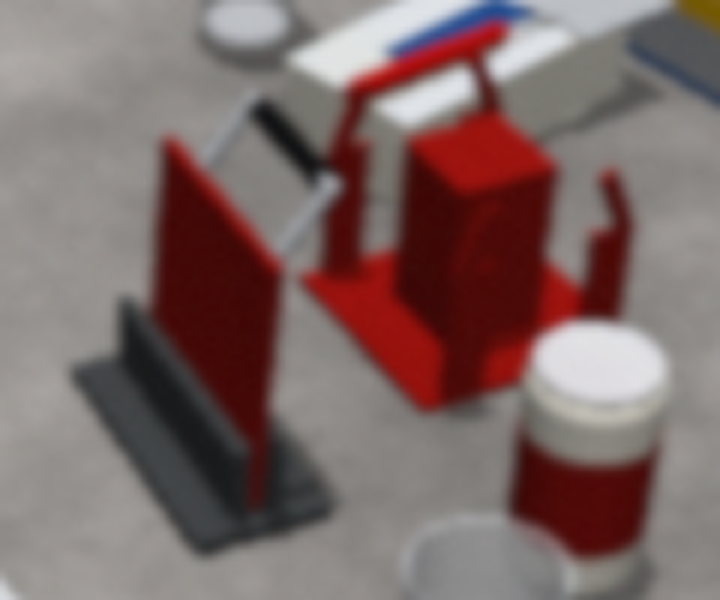

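The scene crop puts the bar from (258,105) to (322,170), within a pixel or so of my projection. Moving onto the bar.

```bash
python3 -m jog '{"travel":[[3,35,0],[3,35,0],[2,35,0],[2,32,0],[0,0,0]],"dr":[[0,0,0],[0,0,0],[0,0,0],[0,0,0],[0,0,0]],"jaw":[0,0,0,0,0]}' 60
python3 -m jog '{"travel":[[0,0,-20],[0,0,-20],[0,0,-15],[0,0,0],[0,0,0]],"dr":[[0,0,0],[0,0,0],[0,0,0],[0,0,0],[0,0,0]],"jaw":[0,0,0,0,0]}'
python3 -m jog '{"travel":[[0,0,0],[0,0,0],[0,0,0],[0,0,0]],"dr":[[0,0,0],[0,0,0],[0,0,0],[0,0,0]],"jaw":[120,140,160,180]}' 30
python3 -m jog '{"travel":[[0,0,0],[0,0,0],[0,0,0],[0,0,0],[0,0,0]],"dr":[[0,0,0],[0,0,0],[0,0,0],[0,0,0],[0,0,0]],"jaw":[255,255,255,255,255]}' 60
```

```text
time: 13.3
eef_pos: [0.4975, 0.3507, 0.2476]
tcp_rot: [0.994, -0.111, -0.0, -0.001]
contact_force: [0.2, -1.9, 0.8]
opening: 1.002
time: 13.72
eef_pos: [0.4972, 0.3463, 0.1919]
tcp_rot: [0.994, -0.112, -0.001, 0.001]
contact_force: [0.3, 0.1, 0.5]
opening: 1.001
time: 14.05
eef_pos: [0.4978, 0.3482, 0.1941]
tcp_rot: [0.994, -0.111, 0.001, -0.001]
contact_force: [-0.1, 0.5, -0.0]
opening: 0.455
time: 14.47
eef_pos: [0.4975, 0.3484, 0.1935]
tcp_rot: [0.994, -0.111, 0.0, -0.0]
contact_force: [-0.1, 0.8, 2.6]
opening: 0.166
```

```bash
python3 -m jog '{"travel":[[0,0,4],[0,0,8],[0,0,8],[0,0,8],[0,0,6]],"dr":[[0,0,0],[0,0,0],[0,0,0],[0,0,0],[0,0,0]],"jaw":[255,255,255,255,255]}' 80
python3 -m jog '{"travel":[[0,0,4],[0,0,2],[0,0,0],[0,0,0]],"dr":[[0,0,0],[0,0,0],[0,0,0],[0,0,0]],"jaw":[255,255,255,255]}' 80
```

```text
time: 14.88
eef_pos: [0.4968, 0.3477, 0.2267]
tcp_rot: [0.994, -0.111, -0.001, 0.001]
contact_force: [-1.3, -2.1, -8.0]
opening: 0.154
time: 15.22
eef_pos: [0.4975, 0.3482, 0.2333]
tcp_rot: [0.994, -0.111, 0.001, -0.0]
contact_force: [0.4, -1.9, -6.9]
opening: 0.154
```

```bash
python3 -m jog '{"travel":[[-1,-5,0.5],[-1,-6,0.5],[-2,-7,0],[-1,-7,0],[-2,-7,0]],"dr":[[0,0,0],[0,0,0],[0,0,0],[0,0,0],[0,0,0]],"jaw":[255,255,255,255,255]}' 80
python3 -m jog '{"travel":[[-2,-7,0.5],[-1,-7,0.5],[-2,-6,1],[-1,-4,1],[0,0,0]],"dr":[[0,0,0],[0,0,0],[0,0,0],[0,0,0],[0,0,0]],"jaw":[255,255,255,255,255]}' 80
```

```text
time: 15.63
eef_pos: [0.4901, 0.3152, 0.2337]
tcp_rot: [0.994, -0.112, -0.0, -0.0]
contact_force: [-0.2, -1.2, -7.4]
opening: 0.158
time: 16.05
eef_pos: [0.4842, 0.2913, 0.2372]
tcp_rot: [0.994, -0.112, 0.0, -0.0]
contact_force: [0.1, -1.0, -8.2]
opening: 0.16
```

```bash
python3 -m jog '{"travel":[[-1,-3,2],[-1,-3,4],[0,-2,6],[0,0,8],[0,0,10]],"dr":[[0,0,0],[0,0,0],[0,0,0],[0,0,0],[0,0,0]],"jaw":[255,255,255,255,255]}' 80
python3 -m jog '{"travel":[[0,0,10],[0,0,8],[0,0,5],[2,-4,2],[4,-8,0]],"dr":[[0,0,0],[0,0,0],[0,0,0],[0,0,0],[0,0,0]],"jaw":[255,255,255,255,255]}' 80
python3 -m jog '{"travel":[[5,-13,0],[6,-16,0],[6,-16,0],[6,-16,0],[6,-16,0]],"dr":[[0,0,0],[0,0,1],[0,0,1],[0,0,1],[0,0,1]],"jaw":[255,255,255,255,255]}' 80
python3 -m jog '{"travel":[[6,-16,0],[6,-16,0],[6,-16,0],[6,-16,0],[6,-15,0]],"dr":[[0,0,1],[0,0,1],[0,0,1],[0,0,1],[0,0,1]],"jaw":[255,255,255,255,255]}' 80
python3 -m jog '{"travel":[[6,-12,0],[5,-8,0],[3,-5,0],[1,-3,0],[0,0,0]],"dr":[[0,0,0.4],[0,0,0],[0,0,0],[0,0,0],[0,0,0]],"jaw":[255,255,255,255,255]}' 80
python3 -m jog '{"travel":[[0,0,0],[0,0,0],[0,0,0],[0,0,0],[0,0,0]],"dr":[[0,0,0],[0,0,0],[0,0,0],[0,0,0],[0,0,0]],"jaw":[255,255,255,255,255]}' 80
python3 - <<'E'
from h import *
b=snap('scene','pics/s3.png');A=cv2.resize(b[60:270,150:400],None,fx=2.8,fy=2.8,interpolation=cv2.INTER_CUBIC)
cv2.imwrite('pics/s3c.png',A[:,:,::-1]);print(get_state()['eef_pos'])
E
```

```text
time: 16.47
eef_pos: [0.4822, 0.2841, 0.2674]
tcp_rot: [0.994, -0.111, -0.0, -0.0]
contact_force: [-0.6, 0.6, -6.9]
opening: 0.159
time: 16.88
eef_pos: [0.4883, 0.2725, 0.2927]
tcp_rot: [0.994, -0.111, 0.0, -0.001]
contact_force: [0.5, 0.1, -7.8]
opening: 0.159
time: 17.3
eef_pos: [0.5173, 0.1934, 0.2908]
tcp_rot: [0.997, -0.076, -0.001, 0.001]
contact_force: [-0.5, 0.4, -8.0]
opening: 0.159
time: 17.72
eef_pos: [0.5472, 0.1142, 0.2907]
tcp_rot: [0.999, -0.033, -0.001, 0.0]
contact_force: [0.2, 0.1, -7.8]
opening: 0.156
time: 18.13
eef_pos: [0.5623, 0.0876, 0.2914]
tcp_rot: [1.0, -0.03, -0.0, -0.0]
contact_force: [0.1, -0.7, -7.7]
opening: 0.154
time: 18.55
eef_pos: [0.5621, 0.0884, 0.2919]
tcp_rot: [1.0, -0.029, 0.0, 0.0]
contact_force: [0.4, -0.3, -7.7]
opening: 0.155
[0.56214115 0.08835826 0.29185212]
```

View pics/s3c.png

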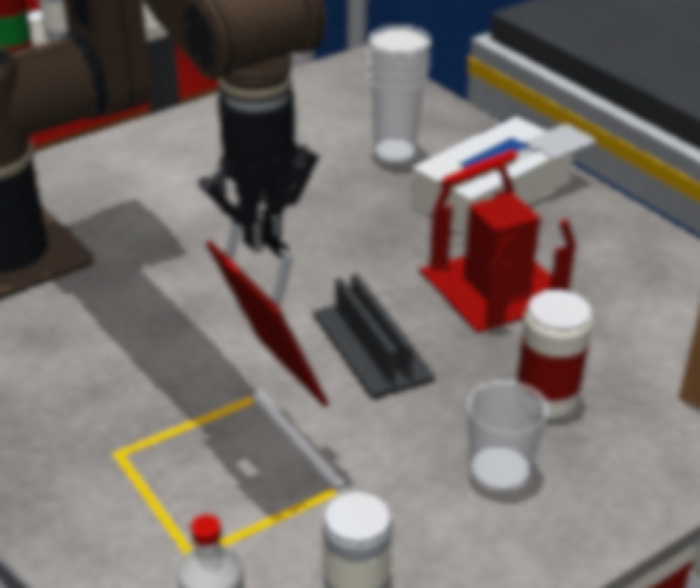

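Run:
```python
from h import *
T=np.array([.5621,.0884,.2919]);y=-np.radians(3.2)
ux=np.array([np.cos(y),np.sin(y),0]);uy=np.array([-np.sin(y),np.cos(y),0])
for th in(15,20,25):
    t=np.radians(th);py=uy*np.sin(t)-np.array([0,0,np.cos(t)]);pz=uy*np.cos(t)+np.array([0,0,np.sin(t)])
    bar=T+[0,0,.019]
    for nm,(a,b,c) in dict(toeR=(75,200,-45),toeL=(-75,200,-45),topL=(-75,30,-45),topR=(75,30,-45)).items():
        X=bar+(ux*a+py*b+pz*c)/1000;print(th,nm,((proj('scene',X)-[150,60])*2.8).round(0),(X*1000).round(0))
```

```text
15 toeR [308. 413.] [637.  92. 106.]
15 toeL [242. 342.] [488. 101. 106.]
15 topL [200. 238.] [485.  57. 270.]
15 topR [270. 308.] [635.  49. 270.]
20 toeR [322. 406.] [638. 110. 108.]
20 toeL [255. 336.] [489. 119. 108.]
20 topL [203. 240.] [485.  61. 267.]
20 topR [273. 309.] [635.  52. 267.]
25 toeR [335. 398.] [639. 128. 111.]
25 toeL [268. 329.] [490. 136. 111.]
25 topL [207. 241.] [486.  65. 265.]
25 topR [276. 310.] [635.  56. 265.]
```

```bash
python3 -m jog '{"travel":[[1,-4,-4],[2,-6,-10],[2,-5,-16],[1,-4,-16],[0,0,-16]],"dr":[[0,0,0],[0,0,0],[0,0,0],[0,0,0],[0,0,0]],"jaw":[255,255,255,255,255]}' 80
python3 -m jog '{"travel":[[0,0,-14],[0,0,-10],[0,0,-7],[0,0,-5],[0,0,0]],"dr":[[0,0,0],[0,0,0],[0,0,0],[0,0,0],[0,0,0]],"jaw":[255,255,255,255,255]}' 80
python3 -m jog '{"travel":[[0,0,-2],[0,0,-2],[0,0,0],[0,0,0]],"dr":[[0,0,0],[0,0,0],[0,0,0],[0,0,0]],"jaw":[255,255,255,255]}' 80
python3 -m jog '{"travel":[[0,0,-2],[0,0,-2],[0,0,0],[0,0,0]],"dr":[[0,0,0],[0,0,0],[0,0,0],[0,0,0]],"jaw":[255,255,255,255]}' 80
```

```text
time: 19.02
eef_pos: [0.5683, 0.0676, 0.2282]
tcp_rot: [1.0, -0.03, -0.0, 0.001]
contact_force: [-1.2, -0.2, -7.8]
opening: 0.154
time: 19.43
eef_pos: [0.5679, 0.069, 0.1925]
tcp_rot: [1.0, -0.03, -0.001, -0.0]
contact_force: [0.0, 0.4, -7.9]
opening: 0.159
time: 19.77
eef_pos: [0.5684, 0.0691, 0.1903]
tcp_rot: [1.0, -0.029, 0.0, 0.0]
contact_force: [-1.3, -1.1, -7.8]
opening: 0.158
time: 20.1
eef_pos: [0.569, 0.0689, 0.1868]
tcp_rot: [1.0, -0.03, 0.001, 0.0]
contact_force: [0.2, -0.6, -4.3]
opening: 0.157
```

Run:
```python
import numpy as np
th=np.radians(np.linspace(20,90,29));s=np.linspace(-13,-4,29)-200*np.sin(th)+45*np.cos(th);h=200*np.cos(th)+45*np.sin(th)
y=np.radians(-3.2);P=np.c_[-np.sin(y)*s,np.cos(y)*s,h]
for k in (0,7,15,21): pass
Q=P.round(0)
print(np.diff(Q,axis=0).astype(int).tolist())
```

```text
[[-1, -9, -1], [0, -8, -2], [-1, -8, -2], [0, -9, -2], [-1, -8, -3], [0, -8, -3], [0, -8, -4], [-1, -7, -4], [0, -8, -4], [-1, -7, -5], [0, -7, -5], [0, -7, -5], [-1, -7, -6], [0, -6, -5], [-1, -6, -7], [0, -6, -6], [0, -6, -7], [0, -5, -7], [-1, -5, -7], [0, -5, -7], [0, -4, -8], [0, -4, -8], [-1, -4, -8], [0, -3, -8], [0, -3, -8], [0, -3, -9], [0, -2, -8], [0, -2, -9]]
```

```bash
python3 -m jog '{"travel":[[-1,-5,-1],[0,-8,-1],[-1,-8,-2],[0,-8,-2],[-1,-8,-3]],"dr":[[0,0,0],[0,0,0],[0,0,0],[0,0,0],[0,0,0]],"jaw":[255,255,255,255,255]}' 80
python3 -m jog '{"travel":[[0,-8,-3],[0,-8,-3],[-1,-8,-3],[0,-8,-4],[-1,-7,-4]],"dr":[[0,0,0],[0,0,0],[0,0,0],[0,0,0],[0,0,0]],"jaw":[255,255,255,255,255]}' 80
python3 -m jog '{"travel":[[0,-8,-5],[0,-7,-5],[0,-7,-5],[-1,-7,-5],[0,-6,-6]],"dr":[[0,0,0],[0,0,0],[0,0,0],[0,0,0],[0,0,0]],"jaw":[255,255,255,255,255]}' 80
```

```text
time: 20.52
eef_pos: [0.5663, 0.0305, 0.1779]
tcp_rot: [1.0, -0.03, 0.002, 0.0]
contact_force: [1.3, -1.9, 0.2]
opening: 0.158
time: 20.93
eef_pos: [0.5639, -0.0084, 0.16]
tcp_rot: [1.0, -0.03, 0.001, 0.001]
contact_force: [2.8, -3.9, 2.0]
opening: 0.157
time: 21.35
eef_pos: [0.5621, -0.0431, 0.1334]
tcp_rot: [1.0, -0.03, -0.0, 0.0]
contact_force: [0.3, -5.2, 1.9]
opening: 0.159
```

```bash
python3 -m jog '{"travel":[[0,-8,-7],[-1,-8,-8],[0,-7,-8],[0,-6,-9],[-1,-6,-9]],"dr":[[0,0,0],[0,0,0],[0,0,0],[0,0,0],[0,0,0]],"jaw":[255,255,255,255,255]}' 80
python3 -m jog '{"travel":[[0,-6,-9],[-1,-5,-9],[0,-4,-9],[0,0,0],[0,0,0]],"dr":[[0,0,0],[0,0,0],[0,0,0],[0,0,0],[0,0,0]],"jaw":[255,255,255,255,255]}' 80
```

```text
time: 21.77
eef_pos: [0.5597, -0.0772, 0.0911]
tcp_rot: [1.0, -0.03, -0.001, -0.0]
contact_force: [1.8, -1.8, -2.0]
opening: 0.156
time: 22.18
eef_pos: [0.5583, -0.0913, 0.0645]
tcp_rot: [1.0, -0.03, -0.001, -0.001]
contact_force: [-0.0, 1.9, -3.8]
opening: 0.16
```

```bash
python3 -m jog '{"travel":[[0,-3,-7],[0,-3,-7],[0,-2,-7],[0,-1,-6],[0,0,-4]],"dr":[[0,0,0],[0,0,0],[0,0,0],[0,0,0],[0,0,0]],"jaw":[255,255,255,255,255]}' 80
python3 -m jog '{"travel":[[0,0,-2],[0,0,0],[0,0,0],[0,0,0]],"dr":[[0,0,0],[0,0,0],[0,0,0],[0,0,0]],"jaw":[255,255,255,255]}' 80
python3 - <<'E'
from h import *
b=snap('top','pics/t4.png');A=cv2.resize(b[140:260,210:370],None,fx=5,fy=5,interpolation=cv2.INTER_CUBIC)
cv2.imwrite('pics/t4c.png',cv2.convertScaleAbs(A,alpha=1.4)[:,:,::-1]);print(get_state()['eef_pos'])
E
```

```text
time: 22.6
eef_pos: [0.5592, -0.102, 0.0341]
tcp_rot: [1.0, -0.029, -0.0, 0.001]
contact_force: [-0.1, -1.9, -3.0]
opening: 0.157
time: 22.93
eef_pos: [0.5594, -0.1011, 0.0331]
tcp_rot: [1.0, -0.029, 0.0, 0.0]
contact_force: [-1.2, -2.6, -3.3]
opening: 0.16
[ 0.55946142 -0.10110475  0.0331671 ]
```

View pics/t4c.png

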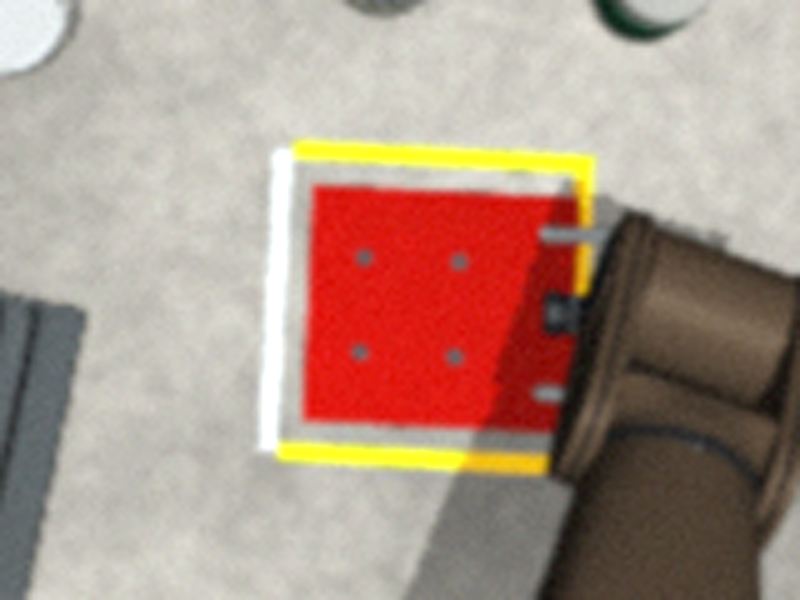

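The plate is nearly flat and square inside the tape. Its toe edge is at x≈308 and the strip face at x≈288 in the crop, a gap of about 13 mm. I'll lower it the last few mm and slide it to the strip while watching the force.

```bash
python3 -m jog '{"travel":[[0,0,-2],[0,0,-1],[0,0,0],[0,0,0]],"dr":[[0,0,0],[0,0,0],[0,0,0],[0,0,0]],"jaw":[255,255,255,255]}' 80
python3 -m jog '{"travel":[[0,3,0],[0,3,0],[0,2,0],[0,0,0]],"dr":[[0,0,0],[0,0,0],[0,0,0],[0,0,0]],"jaw":[255,255,255,255]}' 80
python3 -m jog '{"travel":[[0,2,0],[0,0,0],[0,0,0]],"dr":[[0,0,0],[0,0,0],[0,0,0]],"jaw":[255,255,255]}' 80
```

```text
time: 23.32
eef_pos: [0.5593, -0.1009, 0.0298]
tcp_rot: [1.0, -0.03, 0.0, -0.0]
contact_force: [1.2, -2.4, -2.8]
opening: 0.156
time: 23.65
eef_pos: [0.5593, -0.0922, 0.0298]
tcp_rot: [1.0, -0.03, 0.0, -0.0]
contact_force: [0.6, -0.3, -3.8]
opening: 0.16
time: 23.9
eef_pos: [0.5593, -0.0905, 0.0297]
tcp_rot: [1.0, -0.03, 0.0, -0.0]
contact_force: [0.4, -0.7, -3.7]
opening: 0.161
```

```bash
for i in 1; do python3 -m jog '{"travel":[[0,0,-1],[0,0,0],[0,0,0]],"dr":[[0,0,0],[0,0,0],[0,0,0]],"jaw":[255,255,255]}' 80; done
python3 -m jog '{"travel":[[0,0,-1],[0,0,0],[0,0,0]],"dr":[[0,0,0],[0,0,0],[0,0,0]],"jaw":[255,255,255]}' 80
python3 -m jog '{"travel":[[0,1.5,0],[0,0,0],[0,0,0]],"dr":[[0,0,0],[0,0,0],[0,0,0]],"jaw":[255,255,255]}' 80
python3 -m jog '{"travel":[[0,1,0],[0,0,0],[0,0,0]],"dr":[[0,0,0],[0,0,0],[0,0,0]],"jaw":[255,255,255]}' 80
```

```text
time: 24.15
eef_pos: [0.5592, -0.0908, 0.0286]
tcp_rot: [1.0, -0.03, -0.0, -0.0]
contact_force: [0.8, -0.9, -3.9]
opening: 0.155
time: 24.4
eef_pos: [0.5592, -0.0908, 0.0284]
tcp_rot: [1.0, -0.03, -0.0, -0.0]
contact_force: [-3.4, 0.4, 3.3]
opening: 0.157
time: 24.65
eef_pos: [0.5598, -0.0903, 0.0285]
tcp_rot: [1.0, -0.029, 0.001, 0.001]
contact_force: [-1.5, -3.6, 3.7]
opening: 0.154
time: 24.9
eef_pos: [0.5601, -0.0895, 0.0284]
tcp_rot: [1.0, -0.029, 0.001, 0.001]
contact_force: [-0.7, -5.5, 2.1]
opening: 0.159
```

```bash
python3 -m jog '{"travel":[[0,1,0],[0,0,0],[0,0,0]],"dr":[[0,0,0],[0,0,0],[0,0,0]],"jaw":[255,255,255]}' 80
python3 -m jog '{"travel":[[0,1,0],[0,0,0],[0,0,0]],"dr":[[0,0,0],[0,0,0],[0,0,0]],"jaw":[255,255,255]}' 80
python3 -m jog '{"travel":[[0,1,0],[0,0,0],[0,0,0]],"dr":[[0,0,0],[0,0,0],[0,0,0]],"jaw":[255,255,255]}' 80
python3 -c "
from h import *
b=snap('top','pics/t5.png');A=cv2.resize(b[140:260,210:370],None,fx=5,fy=5,interpolation=cv2.INTER_CUBIC)
cv2.imwrite('pics/t5c.png',cv2.convertScaleAbs(A,alpha=1.4)[:,:,::-1])
for v in range(182,224,8): print(v,b[v,262:278].tolist())"
```

```text
time: 25.15
eef_pos: [0.5602, -0.0886, 0.0284]
tcp_rot: [1.0, -0.029, 0.001, 0.001]
contact_force: [-1.2, -5.6, 2.7]
opening: 0.159
time: 25.4
eef_pos: [0.5602, -0.0885, 0.0285]
tcp_rot: [1.0, -0.029, 0.001, 0.002]
contact_force: [-1.0, -8.3, 2.2]
opening: 0.16
time: 25.65
eef_pos: [0.56, -0.0884, 0.0285]
tcp_rot: [1.0, -0.029, 0.001, 0.003]
contact_force: [-2.3, -11.7, 1.6]
opening: 0.154
182 [[141, 139, 133], [149, 149, 147], [177, 181, 183], [192, 198, 200], [190, 196, 198], [173, 156, 156], [160, 87, 86], [159, 29, 27], [159, 15, 11], [160, 22, 14], [157, 17, 12], [158, 13, 11], [159, 20, 15], [159, 19, 16], [157, 18, 11], [154, 16, 7]]
190 [[148, 146, 141], [160, 163, 161], [181, 187, 188], [192, 200, 202], [192, 193, 194], [178, 141, 142], [167, 68, 64], [161, 21, 17], [161, 19, 15], [159, 17, 9], [159, 11, 5], [160, 23, 14], [158, 21, 17], [154, 15, 8], [147, 24, 19], [124, 43, 41]]
198 [[152, 151, 147], [177, 181, 180], [191, 197, 199], [190, 196, 199], [183, 172, 173], [168, 109, 110], [160, 44, 40], [159, 12, 8], [163, 21, 19], [160, 19, 14], [159, 20, 12], [152, 7, 0], [157, 17, 13], [158, 15, 13], [159, 20, 15], [158, 13, 7]]
206 [[159, 161, 158], [176, 179, 181], [191, 198, 198], [192, 197, 199], [170, 146, 146], [159, 72, 71], [160, 25, 22], [162, 20, 15], [160, 18, 13], [160, 17, 13], [158, 15, 10], [160, 18, 12], [160, 19, 10], [159, 16, 11], [160, 17, 11], [161, 16, 8]]
214 [[163, 167, 166], [184, 189, 191], [193, 201, 204], [190, 190, 193], [178, 138, 138], [170, 57, 55], [166, 18, 14], [167, 21, 14], [163, 16, 12], [162, 21, 11], [165, 21, 17], [164, 18, 12], [165, 20, 17], [161, 16, 10], [161, 16, 11], [162, 18, 11]]
222 [[181, 185, 184], [194, 199, 200], [186, 193, 195], [169, 158, 157], [158, 90, 88], [162, 35, 29], [164, 20, 14], [164, 20, 16], [166, 25, 19], [164, 20, 16], [163, 17, 12], [164, 19, 13], [159, 14, 4], [164, 23, 18], [163, 21, 18], [162, 18, 13]]
```

The strip's white meets the plate's red with no gap along the whole edge, and the push force rose to 11.7 N without further motion, so the plate is seated. Now I'll relax the push, release and retreat.

```bash
python3 -m jog '{"travel":[[0,-1,0],[0,-1,0],[0,0,0],[0,0,0]],"dr":[[0,0,0],[0,0,0],[0,0,0],[0,0,0]],"jaw":[255,255,255,255]}' 40
python3 -m jog '{"travel":[[0,0,0],[0,0,0],[0,0,0],[0,0,0],[0,0,0]],"dr":[[0,0,0],[0,0,0],[0,0,0],[0,0,0],[0,0,0]],"jaw":[180,140,100,60,0]}' 20
python3 -m jog '{"travel":[[0,0,0],[0,0,0],[0,0,8],[0,0,15],[0,0,30]],"dr":[[0,0,0],[0,0,0],[0,0,0],[0,0,0],[0,0,0]],"jaw":[0,0,0,0,0]}'
python3 -m jog '{"travel":[[0,0,40],[0,0,40],[0,-40,30],[0,-40,0],[0,-40,0]],"dr":[[0,0,0],[0,0,0],[0,0,0],[0,0,0],[0,0,0]],"jaw":[0,0,0,0,0]}'
python3 -m jog '{"travel":[[0,-40,0],[0,-40,0],[0,-40,0],[0,0,0],[0,0,0]],"dr":[[0,0,0],[0,0,0],[0,0,0],[0,0,0],[0,0,0]],"jaw":[0,0,0,0,0]}'
python3 -c "
from h import *
b=snap('top','pics/t6.png');snap('scene','pics/s6.png')
A=cv2.resize(b[130:280,150:440],None,fx=2.7,fy=2.7,interpolation=cv2.INTER_CUBIC)
B=cv2.resize(read_camera('scene')[170:290,80:330],(783,376))[:,:,:];B=B[:190] if 0 else B
cv2.imwrite('pics/t6c.png',cv2.resize(np.vstack([A[:,:783],B]),(590,590))[:,:,::-1]);print(get_state()['qpos'])"
```

```text
time: 26.03
eef_pos: [0.56, -0.0884, 0.0284]
tcp_rot: [1.0, -0.029, 0.001, 0.001]
contact_force: [-1.4, -5.8, 3.8]
opening: 0.159
time: 26.45
eef_pos: [0.5591, -0.0868, 0.0274]
tcp_rot: [1.0, -0.029, -0.0, -0.0]
contact_force: [0.5, -0.5, 0.6]
opening: 0.85
time: 26.87
eef_pos: [0.5565, -0.0865, 0.0782]
tcp_rot: [1.0, -0.03, -0.004, -0.001]
contact_force: [-0.1, 0.6, 0.1]
opening: 0.997
time: 27.28
eef_pos: [0.5609, -0.2021, 0.1904]
tcp_rot: [1.0, -0.028, 0.003, 0.002]
contact_force: [-0.2, -0.1, -0.2]
opening: 1.004
time: 27.7
eef_pos: [0.5588, -0.3229, 0.1862]
tcp_rot: [1.0, -0.031, 0.0, -0.0]
contact_force: [-0.9, 1.2, -0.2]
opening: 0.999
[-6.76553985e-01  2.58247157e-01  1.69631365e+00  4.39788755e-04
  1.18764297e+00  9.52288953e-01]
```

View pics/t6c.png

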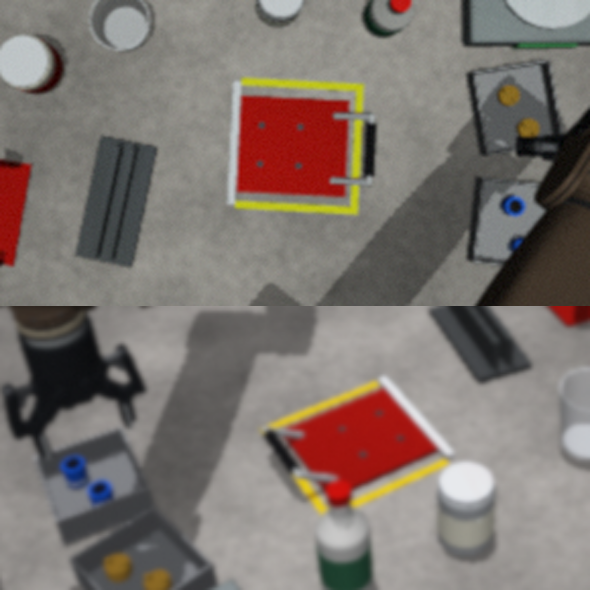

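The plate lies flat against the strip at (238,143), inside the tape with its handle on top at (371,148). The bins hold two caps and two adapters, and the gripper is clear. Handing in.

```bash
python3 -c "
from plant import *
print(sign_off(), get_state()['time'])"
```

```text
the job is handed in; nothing more can be done
the job is handed in; nothing more can be done
```

The job is done and handed in at about 28 s of the 72 s limit. The brass cap and the blue adapter are each in their matching bin. The red plate lies flat inside the tape, handle up, with its toe edge against the strip, and the gripper has let go.

**How it went:** I tilted the plate gently to its hanging angle while its last 10 mm was still in the slot, so it would not swing into the gun stand. I rested it on the bench by the strip at about 20° off upright and lowered it along an arc. It came down about 13 mm short of the strip, so I slid it the rest of the way with the plate nearly flat, then flat.

**Last checks:**
- **Seating:** the push force rose to 11.7 N with no further motion, and the picture taken then showed no gap along the strip.
- **After release:** pictures from both cameras show the plate square inside the tape, two caps in one bin and two adapters in the other. The rack, tin, cup and bottle look unmoved. The gun stand was mostly out of that last view, so I did not check all of it.
- **Gripper:** it is about 0.19 m above the table near the bins and touching nothing.

No check failed. The one disagreement was that 13 mm gap, where my geometry predicted about 9–11 mm; the slide closed it.

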